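Set the kitchen clock

ROBOT

A 6-joint arm with a two-finger parallel gripper is mounted at the origin on the work surface. World frame = base frame: x ahead of the robot, y to its left, z up, the work surface at z = 0. Lengths are in m, angles in rad, forces in N, time in s.
With the tool pointing down it reaches from about 0.35 to 0.975 m from the base axis. Payload 4.9 kg.
Tool frame: the origin (TCP) lies midway between the tips of the shut fingers; the grasp point (between the pads) lies 19 mm behind it; z points along the fingers, y is the line along which they close (so a half turn about z gives the same grasp; the last joint's range is limited). The gripper opens to 85 mm and grips with 20 to 120 N. Pads are 22 mm wide; open, the fingers measure 114 mm over their backs; the gripper's body (76 mm by 85 mm) begins 54 mm behind the grasp point. The pads swing forward as they close: fully open they stand 13 mm farther back than shut.
Start: joints at [1.186, 0.053, 1.613, -0, 1.476, -0.119], TCP at [0.164, 0.603, 0.231] pointing down, gripper open.
Joint ranges: [-3.01, 3.01], [-1.01, 2.22], [0.06, 2.58], [-1.02, 4.17], [0.09, 2.62], [-3.14, 3.14]. Speed limits (rad/s): [2.57, 2.57, 3.14, 3.14, 3.14, 3.14].

INTERFACE

Orientations are given as a rotation vector (axis times angle).
In Python, from station import ctrl, optics, job gives the robot as it stands.
- The arm moves only by the shell command python3 -m jog 'ROWS' [OPENING] [FORCE]. ROWS is JSON, a list of rows, each a list of 2 entries, a list of its own where there are three numbers: the shift along the tool's x, y, z in m, then the turn, a rotation vector about the tool's x, y, z in rad. A call has 1 to 5 rows; each row is the pose to reach, as a shift and turn from the pose commanded when the call began, along the tool's axes at that moment; what a row does not reach only later rows make up. A row lasts 1/10 s, in which the tool goes at most 50 mm and 8.59 degrees, less where a joint would pass 70% of its speed; a pose out of reach is approached as far as the arm can. A call with a gripper value outside its range is refused whole. OPENING is the opening, from 0 (shut) to 1 (fully open), set as the call begins (- or left out, the last holds). The fingers move at their own pace and stop on an object; FORCE is the grip in N (left out, the last holds). Time passes only in rows, so rows that repeat a pose let the fingers close. It gives the time, the measured TCP pose, the force, the opening and the grip force at its end, in the units of the state.
- ctrl.get_obs(): the state, without advancing time (a new reading comes with each control period).
- optics.get_image(name): name is "scene" or "top" or "wrist"; returns a dict with "image" (400x640x3 uint8, blue, green, red), "fx", "fy", "cx", "cy" (pixels), "D" ([k1, k2, p1, p2, k3] as OpenCV has them; the pictures are not rectified), "rvec" (rotation vector, rad) and "tvec" (3), from world to camera coordinates, as OpenCV has them; the wrist camera has in their place "mount" (4x4, takes a point from camera to tool coordinates, whose origin is the TCP and whose axes are the flange's). Camera axes: x right, y down, z forward; pixel columns grow to the right and rows downward; lengths in m; the calibration is good to about 2 mm. A picture is of the moment at which its call begins: read the wrist's pose just before it. There is no depth.
- job.finish_job(): hands the job in; it is judged then, once.
The state is a dict: "t": time; "q": joint angles; "dq": joint speeds; "effort": joint torques, N m; "tool_pos": TCP position; "tool_rot": TCP orientation; "contact_force": force on the tool from outside, world axes, zero at the start; "wrist_torque": the same for the moment, N m; "opening": finger opening in m; "grip_force": force on a finger pad.
Only numpy, scipy, OpenCV 4.12 (cv2) and the standard library are available. Lean on these libraries where they do the work, as an engineer would, in place of code of your own. Each camera call takes 0.05 s, during which the arm holds its last target. There are 200 camera calls.

TASK

The wall clock has a new battery and lies face up on the worktop with its glass off: set it to four o'clock by pushing its hands round with a fingertip, so that the short hour hand points at the four mark and the long minute hand points straight at the twelve (the double bar, beside the hanging loop). Be gentle: only push the hands sideways, never pinch them or press hard, do not lift the clock or shove it along, leave the other things on the worktop where they are, and finish with the hand clear of everything.

Things in the scene. Friction and masses are not known exactly. Their poses are not given: they have to be found in the camera images.
- clock: black round wall clock, loose, about 1.3 to 2.1 kg, face up; origin at the centre of its underside, on the axis of both hands; x points to the twelve mark, z up, three o'clock is at -y. Outer diameter 320 mm; white open dial 28 mm above the worktop, diameter 284 mm; rim 14 mm wide, top at 40 mm. Bars mark the hours: double at twelve, single elsewhere
- spindle (a point): top of the steel spindle on the axis of the two hands, 12 mm across, 58 mm above the worktop. Both hands turn about it either way, independently of each other, with light friction (0.05 N m, about 1 N at mid-length), and stay where they are left; they can cross. A flat steel hanging loop stands out 19 mm from the clock's rim at twelve
- hour_tip (a point): tip of the short, broad, black hour hand, at mid-thickness, 78 mm from the axis, 40.5 mm above the worktop; x points outward along the hand. A flat straight bar 14 mm wide, 5 mm thick (38 to 43 mm above the worktop, 10 mm clear of the dial), with a tail of 12 mm behind the axis. It starts between about half past six and half past eleven
- minute_tip (a point): tip of the long, narrow, black minute hand, at mid-thickness, 124 mm from the axis, 50.5 mm above the worktop; x points outward along the hand. A flat straight bar 9 mm wide, 5 mm thick (48 to 53 mm above the worktop, 5 mm above the hour hand), with a tail of 25 mm behind the axis. It starts between about 9 and 51 minutes
- four_spot (a point): point fixed to the clock where the hour hand's tip must be for four o'clock: 78 mm from the axis, 120 degrees clockwise (seen from above) from twelve, 40.5 mm above the worktop
- twelve_spot (a point): point fixed to the clock where the minute hand's tip must be: 124 mm from the axis towards twelve, 50.5 mm above the worktop
- battery: bystander: C-size battery cell standing upright, diameter 26 mm, height 50 mm, about 20 to 70 mm outside the clock's rim; origin at the centre of its underside
- shaker: bystander: glass salt shaker with steel cap, diameter 42 mm, height 78 mm, close to the clock's rim; origin at the centre of its underside
- screwdriver: bystander: screwdriver 150 mm long lying beside the clock, x along it towards its tip; origin at its underside
- eggcup: bystander: white egg cup, diameter 48 mm, height 58 mm, close to the clock's rim; origin at the centre of its underside
- mug: bystander: blue mug, diameter 82 mm, height 92 mm, handle at its +y; origin at the centre of its underside
- mill: bystander: dark wooden pepper mill, diameter 54 mm, height 135 mm; origin at the centre of its underside

How it is judged:
By the outcome, as a careful person would: the job done as asked, in the order asked, and still so for the second after the job is handed in, with the robot touching nothing.
It also fails if it takes over 64 s, if anything falls off the work surface, if the arm or the gripper's body presses on something with over 40 N, if the wrist force passes 120 N, or if a joint passes its speed limit or range.

## Working session

There is one attempt and no reset: what is moved stays moved. The work goes in short steps, Python scripts to look and compute and a shell command to move; the robot and the scene stay as the last step left them, time stands still between calls to the robot, and variables do not carry over. Pictures are saved under pics/ and viewed, at most 13 in all, crops included, and the job is handed in when it is done.

```bash
mkdir -p pics; ls
python3 - <<'E'
from station import ctrl, optics
import cv2,numpy as np
o=ctrl.get_obs();print(o['t'],o['tool_pos'],o['tool_rot'],o['opening'])
a=optics.get_image("top");cv2.imwrite("pics/top0.png",a['image'])
b=optics.get_image("scene");cv2.imwrite("pics/sc0.png",b['image'])
import pickle;pickle.dump((a,b),open('im0.pkl','wb'))
for i in(a,b):print({k:v for k,v in i.items() if k!='image'})
E
```

```text
pics
0.0 [0.16396266 0.60248003 0.23009128] [-4.16239582e-01 -3.11342208e+00  3.05170065e-03] 0.08533048216089154
{'fx': 509.0675733281087, 'fy': 509.0675733281087, 'cx': 325.63746982198654, 'cy': 209.91715081943505, 'D': array([0.0284, 0.    , 0.    , 0.    , 0.    ]), 'rvec': array([ 2.1398644 , -2.12058927,  0.2398998 ]), 'tvec': array([-0.01952871,  0.59239247,  1.1088284 ])}
{'fx': 494.4404410579583, 'fy': 494.4404410579583, 'cx': 321.60025694485097, 'cy': 193.7257677789972, 'D': array([-0.15061734,  0.        ,  0.        ,  0.        ,  0.        ]), 'rvec': array([ 0.69182528,  2.47620114, -1.31573535]), 'tvec': array([ 0.52660319, -0.11320413,  1.34592291])}
```

View pics/top0.png

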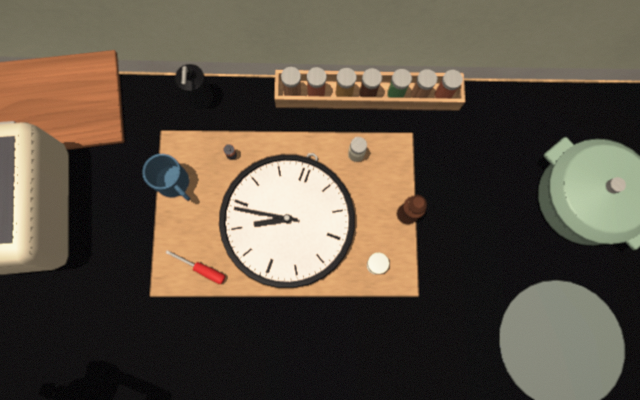

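View pics/sc0.png

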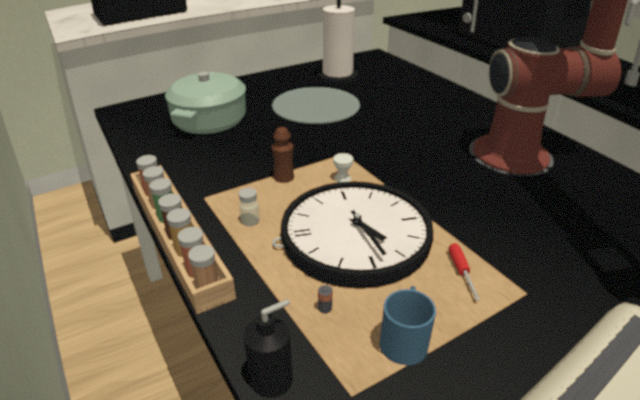

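The top view shows the clock centred near (288,219), with twelve (double bar) at about (305,174) and the loop at (313,158). The minute tip is at about (235,208) and the hour tip at (255,224). The shaker is at (358,148), battery (230,152), egg cup (378,263), mill (415,208), mug (165,175) and screwdriver (200,268).

```bash
cat > h.py <<'E'
import numpy as np,cv2
from scipy.spatial.transform import Rotation as R
def cam(i,obs=None):
    if 'mount' in i:
        T=np.eye(4);T[:3,:3]=R.from_rotvec(obs['tool_rot']).as_matrix();T[:3,3]=obs['tool_pos'];T=T@i['mount'];return T[:3,:3],T[:3,3]
    M=R.from_rotvec(i['rvec']).as_matrix();return M.T,-M.T@i['tvec']
def K(i):return np.array([[i['fx'],0,i['cx']],[0,i['fy'],i['cy']],[0,0,1]])
def plane(i,px,z,obs=None):
    A,c=cam(i,obs);u=cv2.undistortPoints(np.array(px,float).reshape(-1,1,2),K(i),i['D'])[:,0]
    d=np.c_[u,np.ones(len(u))]@A.T
    return c+d*((z-c[2])/d[:,2])[:,None]
def proj(i,P,obs=None):
    A,c=cam(i,obs);return cv2.projectPoints((np.array(P,float).reshape(-1,3)-c)@A,np.zeros(3),np.zeros(3),K(i),i['D'])[0][:,0]
def rect(i,c,z,half,n,obs=None): # metric picture of plane z, rows=-x, cols=-y
    s=np.linspace(half,-half,n);X,Y=np.meshgrid(c[0]+s,c[1]+s,indexing='ij')
    p=proj(i,np.c_[X.ravel(),Y.ravel(),np.full(n*n,z)],obs).reshape(n,n,2).astype(np.float32)
    return cv2.remap(i['image'],p[...,0],p[...,1],cv2.INTER_LINEAR)
def angs(i,c,z,r0,r1,obs=None): # dark fraction along rays, by world angle deg
    a=np.arange(0,360,.5);r=np.linspace(r0,r1,12)
    P=np.array([[c[0]+q*np.cos(np.radians(t)),c[1]+q*np.sin(np.radians(t)),z] for t in a for q in r])
    p=proj(i,P,obs).astype(np.float32)
    g=cv2.remap(cv2.cvtColor(i['image'],cv2.COLOR_BGR2GRAY),p[:,0],p[:,1],cv2.INTER_LINEAR)
    return a,g.reshape(len(a),-1).mean(1)
def peaks(a,g,thr):
    m=g<thr;n,l=cv2.connectedComponents(np.tile(m,2).astype(np.uint8)[:,None]*255);out=[]
    for k in range(1,n):
        j=np.where(l[:,0]==k)[0]
        if 0<j[0] and j[0]<len(a): out.append((round(float(np.mean(j)*.5)%360,1),len(j)*.5))
    return out
E
python3 - <<'E'
import pickle;from h import *
a,b=pickle.load(open('im0.pkl','rb'))
im=a['image'];m=(im.min(2)>150).astype(np.uint8)
for nm,i,seed in(('top',a,(300,200)),('sc',b,(340,210))):
    m=cv2.morphologyEx((i['image'].min(2)>130).astype(np.uint8),cv2.MORPH_OPEN,np.ones((3,3)))
    n,l=cv2.connectedComponents(m);k=l[seed[1],seed[0]]
    ct=max(cv2.findContours((l==k).astype(np.uint8),0,cv2.CHAIN_APPROX_NONE)[0],key=cv2.contourArea)
    P=plane(i,cv2.convexHull(ct)[:,0],.028);(x,y),r=cv2.minEnclosingCircle((P[:,:2]*1000).astype(np.float32));print(nm,x,y,r)
    e=cv2.fitEllipse((P[:,:2]*1000).astype(np.float32));print(e)
    c=np.array(e[0])/1000
    if nm=='top':
        C=c
        print('ticks',peaks(*angs(i,c,.028,.112,.13),150))
        print('hr',peaks(*angs(i,c,.0405,.03,.065),110));print('min',peaks(*angs(i,c,.0505,.085,.105),140))
for n,p,z in(('shaker',(358,148),.078),('batt',(230,150),.05),('egg',(378,263),.058),('mill',(416,203),.135),('mug',(165,172),.092),('sd1',(168,252),.01),('sd2',(222,280),.01),('loop',(313,158),.02)):print(n,plane(a,[p],z)[0].round(3), np.linalg.norm(plane(a,[p],z)[0][:2]-C).round(3))
E
```

```text
top 575.2451782226562 75.32077026367188 143.6637725830078
((575.2766723632812, 74.99903106689453), (285.7490539550781, 286.8011474609375), 94.2311782836914)
ticks [(10.8, 2.0), (40.5, 1.5), (70.5, 2.5), (78.0, 3.5), (100.5, 1.5), (130.5, 1.5), (160.2, 3.0), (190.5, 1.5), (220.5, 1.5), (250.2, 3.0), (280.5, 1.5), (310.5, 1.5), (337.2, 2.0), (344.0, 2.5)]
hr [(78.8, 8.0), (100.8, 13.0)]
min [(80.2, 5.0)]
sc 574.86767578125 72.29808044433594 143.86126708984375
((573.0227661132812, 70.27928924560547), (277.6423034667969, 286.6261901855469), 54.847110748291016)
shaker [ 0.736 -0.088  0.078] 0.228
batt [0.735 0.211 0.05 ] 0.21
egg [ 0.472 -0.133  0.058] 0.232
mill [ 0.595 -0.207  0.135] 0.283
mug [0.668 0.346 0.092] 0.286
sd1 [0.498 0.351 0.01 ] 0.286
sd2 [0.434 0.223 0.01 ] 0.204
loop [0.728 0.016 0.02 ] 0.164
```

```bash
cat > plan.py <<'E'
from h import *; from station import ctrl
C=np.array([.5755,.075])
def pose(th,r,side,z,off=.0155): # hand at world angle th deg; finger beside it, side +1 = ccw side
    t=np.radians(th);u=np.array([np.cos(t),np.sin(t)]);n=np.array([-u[1],u[0]])*side
    return [*(C+r*u+off*n),z,th]
def plan(wps,start=None,per=5):
    o=ctrl.get_obs();Rm=R.from_rotvec(o['tool_rot']);p=np.array(o['tool_pos'])
    print('t',o['t'],'p',p.round(4),'yaw',np.degrees(np.arctan2(*Rm.as_matrix()[[1,0],1])).round(1),'q6',o['q'][5].round(2))
    for k in range(0,len(wps),per):
        rows=[]
        for w in wps[k:k+per]:
            t=np.radians(w[3]);y=np.array([np.cos(t),np.sin(t),0]);z=np.array([0,0,-1.])
            G=R.from_matrix(np.c_[np.cross(y,z),y,z])
            s=Rm.inv().apply(np.array(w[:3])-p).round(3);v=(Rm.inv()*G).as_rotvec().round(2 if 0 else 3)
            rows.append([s.tolist(),v.tolist()])
        print(str(rows).replace(' ',''))
        p=p+Rm.apply(rows[-1][0]);Rm=Rm*R.from_rotvec(rows[-1][1])
E
python3 - <<'E'
from plan import *
a=np.array([.164,.6025,.23,75]);b=np.array(pose(80.2,.105,1,.15,.029))
w=[a+(b-a)*k/14 for k in range(1,15)]+[b]
plan([x.tolist() for x in w])
E
```

```text
t 0.1 p [0.1639 0.6025 0.2302] yaw 74.8 q6 -0.12
[[[-0.036,-0.021,0.006],[-0.002,-0.0,-0.01]],[[-0.071,-0.043,0.012],[-0.002,-0.0,-0.017]],[[-0.107,-0.064,0.017],[-0.002,-0.0,-0.023]],[[-0.142,-0.085,0.023],[-0.002,-0.0,-0.03]],[[-0.178,-0.107,0.029],[-0.002,-0.0,-0.036]]]
[[[-0.034,-0.022,0.006],[0.0,-0.0,-0.007]],[[-0.069,-0.045,0.011],[0.0,-0.0,-0.013]],[[-0.104,-0.068,0.017],[0.0,-0.0,-0.02]],[[-0.138,-0.09,0.023],[0.0,-0.0,-0.026]],[[-0.173,-0.113,0.028],[0.0,-0.0,-0.033]]]
[[[-0.034,-0.024,0.006],[0.0,-0.0,-0.006]],[[-0.068,-0.047,0.012],[0.0,-0.0,-0.013]],[[-0.102,-0.071,0.017],[0.0,-0.0,-0.019]],[[-0.136,-0.095,0.023],[0.0,-0.0,-0.026]],[[-0.136,-0.095,0.023],[0.0,-0.0,-0.026]]]
```

```bash
python3 -m jog '[[[-0.036,-0.021,0.006],[0,0,-0.007]],[[-0.071,-0.043,0.012],[0,0,-0.014]],[[-0.107,-0.064,0.017],[0,0,-0.021]],[[-0.142,-0.085,0.023],[0,0,-0.028]],[[-0.178,-0.107,0.029],[-0.002,0,-0.036]]]' 0 20
python3 -m jog '[[[-0.034,-0.022,0.006],[0,0,-0.007]],[[-0.069,-0.045,0.011],[0,0,-0.013]],[[-0.104,-0.068,0.017],[0,0,-0.02]],[[-0.138,-0.09,0.023],[0,0,-0.026]],[[-0.173,-0.113,0.028],[0,0,-0.033]]]'
python3 -m jog '[[[-0.034,-0.024,0.006],[0,0,-0.006]],[[-0.068,-0.047,0.012],[0,0,-0.013]],[[-0.102,-0.071,0.017],[0,0,-0.019]],[[-0.136,-0.095,0.023],[0,0,-0.026]],[[-0.136,-0.095,0.023],[0,0,-0.026]]]'
python3 -m jog '[[[0,0,0],[0,0,0]]]'
python3 - <<'E'
from plan import *
from station import optics
o=ctrl.get_obs();i=optics.get_image('wrist');cv2.imwrite('pics/w1.png',i['image']);t=optics.get_image('top');cv2.imwrite('pics/t1.png',t['image'])
for n,im,ob in(('w',i,o),('t',t,None)):
    print(n,'hr',peaks(*angs(im,C,.0405,.03,.065,ob),110),'min',peaks(*angs(im,C,.0505,.085,.105,ob),120))
print(proj(i,[[*C,.058]],o), R.from_rotvec(o['tool_rot']).as_matrix()[:,2])
P=lambda z:pose(80.2,.105,1,z,.029)
plan([P(.12),P(.09),P(.06),P(.046),P(.046)])
E
```

```text
t: 0.6
tool_pos: [0.3084, 0.4516, 0.2016]
tool_rot: [-0.359, -3.121, -0.002]
contact_force: [0.5, -0.4, -0.2]
opening: 0.012
grip_force: 0.0
t: 1.1
tool_pos: [0.451, 0.3021, 0.1733]
tool_rot: [-0.308, -3.126, -0.003]
contact_force: [0.3, -0.1, 0.6]
opening: -0.0
grip_force: 0.0
t: 1.6
tool_pos: [0.5671, 0.1803, 0.1495]
tool_rot: [-0.276, -3.129, -0.001]
contact_force: [0.1, 0.3, -0.2]
opening: 0.0002
grip_force: 0.0
t: 1.7
tool_pos: [0.5651, 0.1833, 0.15]
tool_rot: [-0.271, -3.128, -0.003]
contact_force: [0.3, 0.4, -0.2]
opening: 0.0
grip_force: 0.0
w hr [(70.5, 18.5), (98.2, 24.0)] min [(73.0, 2.5), (79.2, 7.0), (155.8, 2.0), (185.0, 3.5), (190.5, 0.5), (192.5, 0.5), (194.0, 0.5), (198.0, 2.5), (200.8, 1.0), (203.0, 1.5), (206.8, 1.0), (209.0, 0.5), (210.2, 1.0), (214.0, 2.5), (245.2, 4.0), (278.0, 2.5), (311.5, 2.5), (21.8, 93.0)]
t hr [(78.2, 11.0), (100.8, 17.0)] min [(92.5, 43.5)]
[[181.69232903 235.05666313]] [-0.00141398  0.00203544 -0.99999693]
t 1.8 p [0.5646 0.1846 0.1506] yaw 80.3 q6 -1.21
[[[-0.0,-0.001,0.031],[0.002,-0.001,0.001]],[[-0.0,-0.001,0.061],[0.002,-0.001,0.001]],[[-0.0,-0.001,0.091],[0.002,-0.001,0.001]],[[-0.0,-0.001,0.105],[0.002,-0.001,0.001]],[[-0.0,-0.001,0.105],[0.002,-0.001,0.001]]]
```

View pics/w1.png

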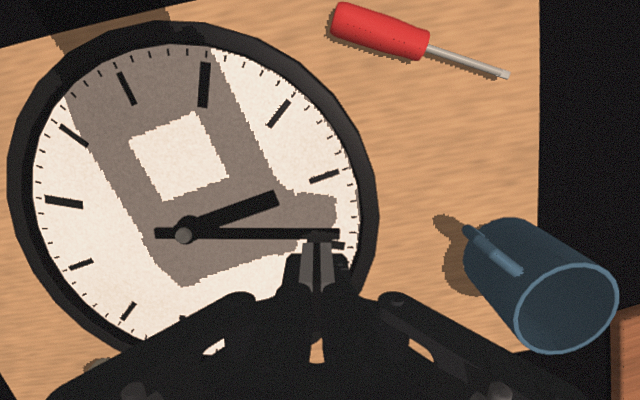

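Run:
```python
from plan import *
from station import optics
o=ctrl.get_obs();i=optics.get_image('wrist')
p=o['tool_pos']
for z in(.15,.1,.046):
  x=np.array(R.from_rotvec(o['tool_rot']).as_matrix()[:,0])*.011
  print(z,proj(i,[[p[0],p[1],z],[p[0]+x[0],p[1]+x[1],z],[p[0]-x[0],p[1]-x[1],z]],o).round().tolist())
```

```text
0.15 [[316.0, 258.0], [316.0, 238.0], [316.0, 278.0]]
0.1 [[316.0, 220.0], [316.0, 204.0], [316.0, 236.0]]
0.046 [[316.0, 195.0], [316.0, 181.0], [316.0, 208.0]]
```

The wrist view shows the spindle at (183,235), the minute tip at (338,233) and the hour tip at (277,197). The fingers will come down at rows 181–208, beside the minute hand on the counter-clockwise side and clear of it.

```bash
python3 -m jog '[[[0,-0.001,0.031],[0,0,0]],[[0,-0.001,0.061],[0,0,0]],[[0,-0.001,0.091],[0,0,0]],[[0,-0.001,0.105],[0.002,-0.001,0]],[[0,-0.001,0.105],[0.002,-0.001,0]]]'
python3 - <<'E'
from plan import *
ths=[80,77,73.5]+list(np.arange(69.5,-16,-4))
plan([pose(80.2,.105,1,.046,.02)]+[pose(float(t),.105,1,.046) for t in ths]+[pose(-16.5,.105,1,.046)])
E
```

```text
t: 2.35
tool_pos: [0.5628, 0.1837, 0.0435]
tool_rot: [-0.265, -3.127, 0.002]
contact_force: [0.3, 1.0, -0.2]
opening: -0.0
grip_force: 0.0
t 2.35 p [0.5628 0.1837 0.0435] yaw 80.3 q6 -1.21
[[[-0.011,0.0,-0.002],[-0.002,-0.003,0.002]],[[-0.016,0.0,-0.003],[-0.002,-0.003,0.005]],[[-0.021,0.001,-0.003],[-0.002,-0.003,0.058]],[[-0.028,0.001,-0.003],[-0.002,-0.003,0.119]],[[-0.035,0.001,-0.003],[-0.002,-0.003,0.188]]]
[[[-0.008,0.001,0.0],[-0.0,-0.0,0.07]],[[-0.015,0.001,0.0],[-0.0,-0.0,0.14]],[[-0.022,0.001,0.0],[-0.0,-0.0,0.21]],[[-0.03,0.0,0.0],[-0.0,-0.0,0.28]],[[-0.037,-0.001,0.0],[-0.0,-0.0,0.349]]]
[[[-0.007,0.001,0.0],[-0.0,-0.0,0.07]],[[-0.015,0.001,0.0],[-0.0,-0.0,0.14]],[[-0.022,0.001,0.0],[-0.0,-0.0,0.21]],[[-0.03,0.0,0.0],[-0.0,-0.0,0.28]],[[-0.037,-0.001,0.0],[-0.0,-0.0,0.35]]]
[[[-0.007,0.001,0.0],[-0.0,-0.0,0.069]],[[-0.015,0.001,0.0],[-0.0,-0.0,0.139]],[[-0.022,0.001,0.0],[-0.0,-0.0,0.209]],[[-0.029,0.0,0.0],[-0.0,-0.0,0.279]],[[-0.037,-0.001,0.0],[-0.0,-0.0,0.349]]]
[[[-0.007,0.001,0.0],[-0.0,-0.0,0.069]],[[-0.015,0.001,0.0],[-0.0,-0.0,0.139]],[[-0.022,0.001,0.0],[-0.0,-0.0,0.209]],[[-0.029,0.0,0.0],[-0.0,-0.0,0.279]],[[-0.037,-0.001,0.0],[-0.0,-0.0,0.349]]]
[[[-0.007,0.001,0.0],[-0.0,0.0,0.07]],[[-0.011,0.001,0.0],[-0.0,0.0,0.104]]]
```

```bash
python3 -m jog '[[[-0.011,0,0],[0,0,0.002]],[[-0.015,0,0],[0,0,0.005]],[[-0.020,0.001,0],[0,0,0.058]],[[-0.027,0.001,0],[0,0,0.119]],[[-0.034,0.001,0],[0,0,0.188]]]'
python3 -m jog '[[[-0.007,0.001,0],[0,0,0.07]],[[-0.015,0.001,0],[0,0,0.14]],[[-0.022,0.001,0],[0,0,0.21]],[[-0.03,0,0],[0,0,0.28]],[[-0.037,-0.001,0],[0,0,0.35]]]'
python3 -m jog '[[[0,0,0],[0,0,0]],[[0,0,0],[0,0,0]]]'
python3 - <<'E'
from plan import *
from station import optics
t=optics.get_image('top');cv2.imwrite('pics/t2.png',t['image'])
o=ctrl.get_obs();d=np.array(o['tool_pos'][:2])-C;yaw=49.5
print(np.hypot(*d),np.degrees(np.arctan2(d[1],d[0])))
plan([pose(float(x),.105,1,.046) for x in np.arange(45.5,-16,-4)]+[pose(-16.5,.105,1,.046)])
E
```

```text
t: 2.85
tool_pos: [0.601, 0.1786, 0.0482]
tool_rot: [0.565, 3.086, 0.002]
contact_force: [-0.8, -0.4, 1.0]
opening: 0.0
grip_force: 0.3
t: 3.35
tool_pos: [0.6352, 0.1643, 0.0481]
tool_rot: [1.094, 2.941, 0.003]
contact_force: [-0.2, -0.1, 0.1]
opening: -0.0001
grip_force: 0.3
t: 3.55
tool_pos: [0.6344, 0.1645, 0.0474]
tool_rot: [1.088, 2.944, 0.002]
contact_force: [0.2, 0.1, -0.1]
opening: -0.0
grip_force: 0.0
0.10690216196171641 56.86910957954126
t 3.6 p [0.6339 0.1645 0.047 ] yaw 49.4 q6 -0.72
[[[-0.006,-0.0,0.001],[0.002,0.002,0.069]],[[-0.013,0.0,0.001],[0.002,0.002,0.139]],[[-0.02,-0.0,0.001],[0.002,0.002,0.209]],[[-0.028,-0.001,0.001],[0.002,0.002,0.278]],[[-0.035,-0.002,0.001],[0.002,0.002,0.348]]]
[[[-0.007,0.001,0.0],[0.0,-0.0,0.07]],[[-0.015,0.001,0.0],[0.0,-0.0,0.14]],[[-0.022,0.001,0.0],[0.0,-0.0,0.21]],[[-0.03,0.0,0.0],[0.0,-0.0,0.279]],[[-0.037,-0.001,0.0],[0.0,-0.0,0.349]]]
[[[-0.007,0.001,0.0],[-0.0,-0.0,0.07]],[[-0.015,0.001,0.0],[-0.0,-0.0,0.14]],[[-0.022,0.001,0.0],[-0.0,-0.0,0.21]],[[-0.029,0.0,0.0],[-0.0,-0.0,0.279]],[[-0.037,-0.001,0.0],[-0.0,-0.0,0.349]]]
[[[-0.007,0.001,0.0],[-0.0,-0.0,0.07]],[[-0.011,0.001,0.0],[-0.0,-0.0,0.105]]]
```

View pics/t2.png

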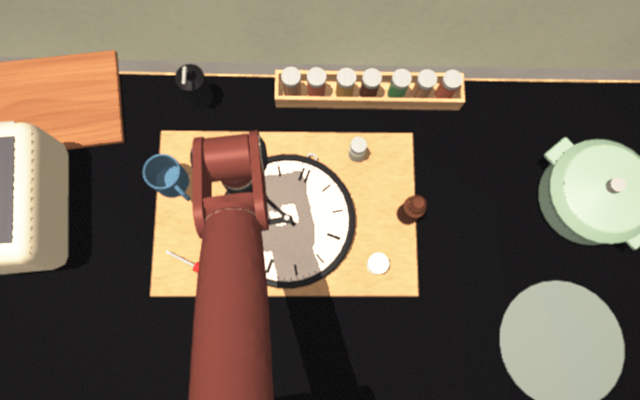

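The minute hand has followed the finger: in the top view it now runs from the spindle (288,219) up-left to about (265,195). I'll continue the sweep.

```bash
python3 -m jog '[[[-0.006,0,0.001],[0,0,0.069]],[[-0.013,0,0.001],[0,0,0.139]],[[-0.02,0,0.001],[0,0,0.209]],[[-0.028,-0.001,0.001],[0,0,0.278]],[[-0.035,-0.002,0.001],[0.002,0.002,0.348]]]'
python3 -m jog '[[[-0.007,0.001,0],[0,0,0.07]],[[-0.015,0.001,0],[0,0,0.14]],[[-0.022,0.001,0],[0,0,0.21]],[[-0.03,0,0],[0,0,0.279]],[[-0.037,-0.001,0],[0,0,0.349]]]'
python3 -m jog '[[[-0.007,0.001,0],[0,0,0.07]],[[-0.015,0.001,0],[0,0,0.14]],[[-0.022,0.001,0],[0,0,0.21]],[[-0.022,0.001,0],[0,0,0.21]],[[-0.022,0.001,0],[0,0,0.21]]]'
python3 - <<'E'
from plan import *
from station import optics
o=ctrl.get_obs();i=optics.get_image('wrist');t=optics.get_image('top');cv2.imwrite('pics/t3.png',np.vstack([i['image'],t['image']])[:,:])
cv2.imwrite('pics/w3.png',i['image'])
for n,im,ob in(('w',i,o),('t',t,None)):
    a,g=angs(im,C,.0505,.05,.085,ob);print(n,[p for p in peaks(a,g,110)])
plan([pose(-15,.105,1,.046),pose(-17,.105,1,.046)])
E
```

```text
t: 4.1
tool_pos: [0.6586, 0.1404, 0.0454]
tool_rot: [-1.585, -2.711, 0.0]
contact_force: [-0.7, -0.1, -0.5]
opening: -0.0001
grip_force: 0.3
t: 4.6
tool_pos: [0.676, 0.1076, 0.0454]
tool_rot: [-2.032, -2.394, 0.0]
contact_force: [-0.3, 0.8, 0.8]
opening: -0.0002
grip_force: 0.3
t: 5.1
tool_pos: [0.6804, 0.0861, 0.0453]
tool_rot: [-2.268, -2.172, 0.001]
contact_force: [0.1, 0.0, -0.5]
opening: 0.0001
grip_force: 0.0
w [(91.2, 14.0), (167.0, 86.5), (222.0, 3.5), (298.0, 129.5)]
t [(332.2, 2.0), (93.5, 229.5)]
t 5.2 p [0.6803 0.0863 0.0451] yaw -2.5 q6 0.06
[[[-0.023,0.002,-0.001],[-0.002,0.0,0.218]],[[-0.027,0.001,-0.001],[-0.002,0.0,0.253]]]
```

View pics/w3.png

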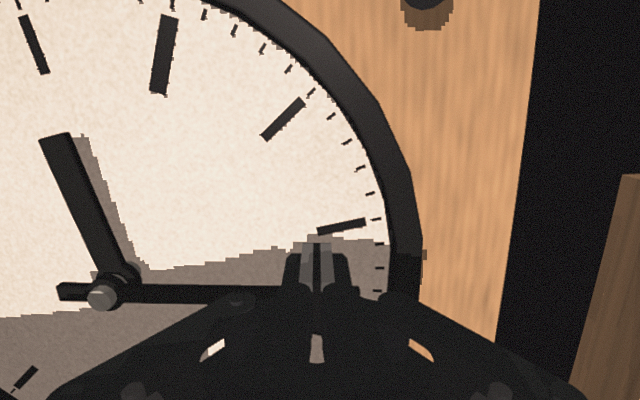

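Wrist view: the minute hand lies flat against the finger, with its tail at (60,292), spindle at (103,298) and body out to about (240,292). I'll push to about 1.5° short of twelve, back off, lift and measure.

```bash
python3 -m jog '[[[-0.008,0.001,-0.001],[0,0,0.07]],[[-0.016,0.002,-0.001],[0,0,0.14]],[[-0.023,0.002,-0.001],[0,0,0.21]],[[-0.028,0.001,-0.001],[0,0,0.26]],[[-0.028,0.001,-0.001],[0,0,0.26]]]'
python3 -m jog '[[[0.015,0,0],[0,0,0]],[[0.015,0,-0.03],[0,0,0]],[[0.030,-0.02,-0.08],[0,0,0]],[[0.06,-0.06,-0.12],[0,0,0]],[[0.09,-0.1,-0.15],[0,0,0]]]'
python3 -m jog '[[[0.04,0,-0.02],[0,0,0]],[[0.04,0,-0.02],[0,0,0]],[[0.04,0,-0.02],[0,0,0]]]'
python3 - <<'E'
from plan import *
from station import optics
o=ctrl.get_obs();i=optics.get_image('wrist');t=optics.get_image('top');cv2.imwrite('pics/w4.png',i['image']);cv2.imwrite('pics/t4.png',t['image'])
print(o['tool_pos'],proj(i,[[*C,.058]],o))
for n,im,ob in(('w',i,o),('t',t,None)):
    print(n,'hr',peaks(*angs(im,C,.0405,.03,.065,ob),110),'min',peaks(*angs(im,C,.0505,.075,.095,ob),110),'ticks',peaks(*angs(im,C,.028,.115,.13,ob),110))
E
```

```text
t: 5.7
tool_pos: [0.68, 0.0578, 0.046]
tool_rot: [-2.532, -1.858, 0.002]
contact_force: [0.2, -0.4, 0.1]
opening: 0.0003
grip_force: 0.0
t: 6.2
tool_pos: [0.6258, 0.1569, 0.1839]
tool_rot: [2.533, 1.859, 0.003]
contact_force: [0.4, 0.3, 0.9]
opening: -0.0001
grip_force: 0.0
t: 6.5
tool_pos: [0.6376, 0.1951, 0.2017]
tool_rot: [-2.53, -1.862, 0.0]
contact_force: [0.4, -0.1, -0.1]
opening: 0.0001
grip_force: 0.0
[0.63759366 0.1950677  0.20170232] [[293.00676708 307.25943217]]
w hr [(312.5, 314.5)] min [(213.0, 107.5), (312.8, 74.0)] ticks [(10.0, 2.5), (39.8, 3.0), (70.0, 3.5), (100.2, 2.0), (130.8, 2.0), (161.0, 3.5), (188.5, 23.5), (272.2, 137.0), (343.2, 4.0)]
t hr [(100.8, 15.0), (343.0, 8.5)] min [(342.2, 6.0)] ticks [(40.5, 1.5), (88.0, 54.5), (160.2, 1.0), (190.2, 2.0), (250.5, 0.5), (337.8, 1.0), (343.5, 3.5)]
```

View pics/w4.png

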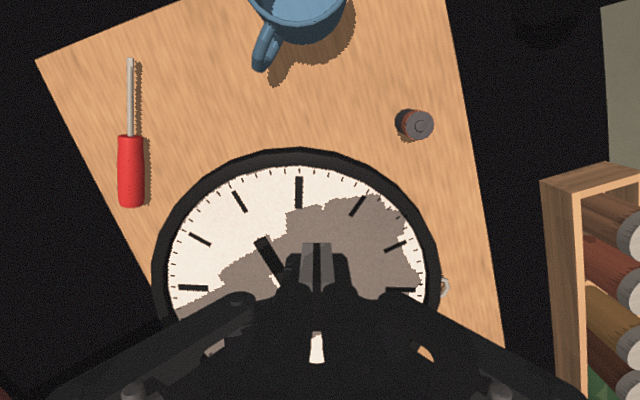

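```bash
sed -i "s/return \[\*(C+r\*u+off\*n),z,th\]/return [*(C+r*u+off*n),z,th+(0 if side>0 else 180)]/" plan.py
python3 - <<'E'
from plan import *
a=np.array([*ctrl.get_obs()['tool_pos'],342.5]);b=np.array(pose(100.8,.058,-1,.13,.03));print(b)
w=[(a+(b-a)*min(1,k/9)).tolist() for k in range(1,11)]
P=lambda z:pose(100.8,.058,-1,z,.03)
plan(w+[P(.1),P(.07),P(.045),P(.033),P(.033)])
E
```

```text
[5.94100501e-01 1.37594100e-01 1.30000000e-01 2.80800000e+02]
t 6.6 p [0.6369 0.1931 0.1996] yaw -17.4 q6 0.49
[[[-0.007,-0.003,0.008],[-0.003,0.002,0.121]],[[-0.015,-0.005,0.016],[-0.003,0.002,0.24]],[[-0.022,-0.008,0.023],[-0.003,0.002,0.36]],[[-0.029,-0.011,0.031],[-0.003,0.002,0.48]],[[-0.036,-0.013,0.039],[-0.003,0.003,0.599]]]
[[[-0.008,0.002,0.007],[0.0,-0.0,0.12]],[[-0.016,0.004,0.015],[0.0,-0.0,0.24]],[[-0.023,0.006,0.023],[0.0,-0.0,0.359]],[[-0.031,0.008,0.031],[-0.0,-0.0,0.479]],[[-0.031,0.008,0.031],[-0.0,-0.0,0.479]]]
[[[-0.0,-0.0,0.03],[-0.0,-0.0,-0.0]],[[-0.0,-0.0,0.06],[-0.0,-0.0,-0.0]],[[-0.0,-0.0,0.085],[-0.0,-0.0,-0.0]],[[-0.0,-0.0,0.097],[-0.0,-0.0,-0.0]],[[-0.0,-0.0,0.097],[-0.0,-0.0,-0.0]]]
```

```bash
python3 -m jog '[[[-0.007,-0.003,0.008],[0,0,0.12]],[[-0.015,-0.005,0.016],[0,0,0.24]],[[-0.022,-0.008,0.023],[0,0,0.36]],[[-0.029,-0.011,0.031],[0,0,0.48]],[[-0.036,-0.013,0.039],[0,0,0.6]]]'
python3 -m jog '[[[-0.008,0.002,0.007],[0,0,0.12]],[[-0.016,0.004,0.015],[0,0,0.24]],[[-0.023,0.006,0.023],[0,0,0.36]],[[-0.031,0.008,0.031],[0,0,0.48]],[[-0.031,0.008,0.031],[0,0,0.48]]]'
python3 -m jog '[[[0,0,0],[0,0,0]],[[0,0,0],[0,0,0]],[[0,0,0],[0,0,0]]]'
python3 - <<'E'
from plan import *
from station import optics
o=ctrl.get_obs();i=optics.get_image('wrist');cv2.imwrite('pics/w5.png',i['image'])
print(proj(i,[[*C,.058],[*pose(100.8,.058,-1,.033,.03)[:3]]],o))
print('min',peaks(*angs(i,C,.0505,.075,.095,o),110),'ticks',peaks(*angs(i,C,.028,.115,.13,o),110),'hr',peaks(*angs(i,C,.0405,.03,.065,o),110))
P=lambda z:pose(100.8,.058,-1,z,.03)
plan([P(.1),P(.07),P(.045),P(.034),P(.034)])
E
```

```text
t: 7.1
tool_pos: [0.6133, 0.1613, 0.1599]
tool_rot: [-2.971, -1.017, 0.007]
contact_force: [-0.1, -0.4, -0.9]
opening: 0.0001
grip_force: 0.0
t: 7.6
tool_pos: [0.5927, 0.1356, 0.1279]
tool_rot: [3.128, 0.288, -0.011]
contact_force: [0.5, -0.6, 0.2]
opening: -0.0002
grip_force: 0.0
t: 7.9
tool_pos: [0.5952, 0.1374, 0.1315]
tool_rot: [-3.128, -0.293, 0.001]
contact_force: [-0.3, -0.1, 0.1]
opening: -0.0004
grip_force: 0.0
[[395.30894523 248.59012546]
 [315.52060713 198.7487219 ]]
min [(174.2, 112.0), (255.0, 4.5), (342.2, 7.0)] ticks [(10.0, 2.5), (39.8, 2.0), (70.0, 3.5), (100.2, 2.0), (130.5, 2.5), (147.8, 30.0), (198.5, 65.5), (251.0, 3.5), (280.8, 2.0), (310.5, 2.5), (337.2, 5.0), (343.2, 3.0)] hr [(99.5, 23.5), (149.0, 64.5), (334.0, 18.5)]
t 7.95 p [0.5951 0.1375 0.1315] yaw -79.3 q6 1.49
[[[-0.001,-0.0,0.031],[-0.0,0.001,-0.002]],[[-0.001,-0.0,0.061],[-0.0,0.001,-0.002]],[[-0.001,-0.0,0.086],[-0.0,0.001,-0.002]],[[-0.001,-0.0,0.097],[-0.0,0.001,-0.002]],[[-0.001,-0.0,0.097],[-0.0,0.001,-0.002]]]
```

View pics/w5.png

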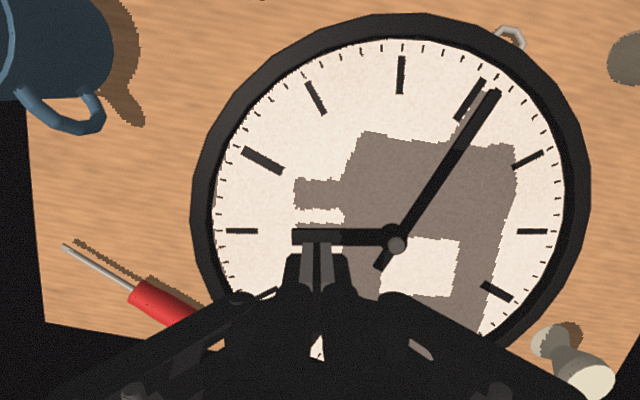

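Wrist view: the minute hand points up-right to (492,95), just short of twelve, and measures 342.2°. The hour hand lies left at (293–395,238). The finger lands at (315,199), clear on the clockwise side.

```bash
python3 -m jog '[[[-0.001,0,0.031],[0,0,0]],[[-0.001,0,0.061],[0,0,0]],[[-0.001,0,0.086],[0,0,0]],[[-0.001,0,0.097],[0,0,0]],[[-0.001,0,0.097],[0,0,0]]]'
python3 -m jog '[[[0,0,0],[0,0,0]],[[0,0,0],[0,0,0]]]'
python3 - <<'E'
from plan import *
f=lambda t:pose(float(t),.058,-1,.034,.018)
plan([pose(100.8,.058,-1,.034,.024)]+[f(t) for t in [101,103,106,110]+list(np.arange(115,216,5))])
E
```

```text
t: 8.45
tool_pos: [0.5922, 0.1372, 0.0322]
tool_rot: [-3.128, -0.292, 0.008]
contact_force: [-0.3, -0.3, -0.3]
opening: 0.0
grip_force: 0.0
t: 8.65
tool_pos: [0.5951, 0.1374, 0.0361]
tool_rot: [-3.128, -0.292, -0.003]
contact_force: [-0.5, 0.1, 0.7]
opening: -0.0
grip_force: 0.0
t 8.65 p [0.5951 0.1374 0.0361] yaw -79.3 q6 1.49
[[[-0.007,-0.0,0.002],[-0.0,-0.002,-0.002]],[[-0.013,-0.0,0.002],[-0.0,-0.002,-0.006]],[[-0.015,-0.001,0.002],[-0.0,-0.002,-0.041]],[[-0.018,-0.002,0.002],[-0.0,-0.002,-0.093]],[[-0.022,-0.002,0.002],[0.0,-0.002,-0.163]]]
[[[-0.005,-0.002,0.0],[0.0,0.0,-0.087]],[[-0.011,-0.003,0.0],[0.0,0.0,-0.175]],[[-0.016,-0.003,0.0],[0.0,0.0,-0.262]],[[-0.021,-0.003,0.0],[0.0,0.0,-0.349]],[[-0.027,-0.003,0.0],[-0.0,0.0,-0.436]]]
[[[-0.005,-0.001,0.0],[-0.0,0.0,-0.088]],[[-0.01,-0.002,0.0],[-0.0,0.0,-0.175]],[[-0.015,-0.002,0.0],[-0.0,0.0,-0.262]],[[-0.021,-0.002,0.0],[-0.0,0.0,-0.349]],[[-0.026,-0.002,0.0],[-0.0,0.0,-0.437]]]
[[[-0.005,-0.001,0.0],[-0.0,0.0,-0.087]],[[-0.01,-0.002,0.0],[-0.0,0.0,-0.174]],[[-0.016,-0.002,0.0],[-0.0,0.0,-0.262]],[[-0.021,-0.002,0.0],[-0.0,0.0,-0.349]],[[-0.026,-0.002,0.0],[-0.0,0.0,-0.436]]]
[[[-0.005,-0.001,0.0],[-0.0,0.0,-0.087]],[[-0.011,-0.002,0.0],[-0.0,0.0,-0.175]],[[-0.016,-0.003,0.0],[-0.0,0.0,-0.262]],[[-0.021,-0.003,0.0],[-0.0,0.0,-0.349]],[[-0.026,-0.002,0.0],[-0.0,0.0,-0.436]]]
[[[-0.005,-0.002,0.0],[-0.0,-0.0,-0.088]]]
```

```bash
python3 -m jog '[[[-0.007,0,0.001],[0,0,0]],[[-0.013,0,0.001],[0,0,-0.006]],[[-0.015,-0.001,0.001],[0,0,-0.04]],[[-0.018,-0.002,0.001],[0,0,-0.093]],[[-0.022,-0.002,0.001],[0,0,-0.163]]]'
python3 -m jog '[[[-0.005,-0.002,0],[0,0,-0.087]],[[-0.011,-0.003,0],[0,0,-0.175]],[[-0.016,-0.003,0],[0,0,-0.262]],[[-0.021,-0.003,0],[0,0,-0.349]],[[-0.027,-0.003,0],[0,0,-0.436]]]'
python3 -m jog '[[[-0.005,-0.001,0],[0,0,-0.088]],[[-0.01,-0.002,0],[0,0,-0.175]],[[-0.015,-0.002,0],[0,0,-0.262]],[[-0.021,-0.002,0],[0,0,-0.349]],[[-0.026,-0.002,0],[0,0,-0.437]]]'
python3 -m jog '[[[0,0,0],[0,0,0]],[[0,0,0],[0,0,0]]]'
python3 - <<'E'
from plan import *
from station import optics
t=optics.get_image('top');print('hr',peaks(*angs(t,C,.0405,.025,.04),110))
f=lambda t:pose(float(t),.058,-1,.034,.018)
plan([f(t) for t in list(np.arange(164,215,5))+[216,216]])
E
```

```text
t: 9.15
tool_pos: [0.5715, 0.1353, 0.0337]
tool_rot: [-3.092, -0.549, 0.0]
contact_force: [0.8, 1.5, -0.1]
opening: -0.0
grip_force: 0.6
t: 9.65
tool_pos: [0.5452, 0.1286, 0.0338]
tool_rot: [-2.9, -1.207, -0.001]
contact_force: [1.9, 0.8, 0.4]
opening: -0.0003
grip_force: 0.5
t: 10.15
tool_pos: [0.5253, 0.1117, 0.0337]
tool_rot: [-2.57, -1.807, -0.0]
contact_force: [1.5, 1.1, 0.1]
opening: 0.0
grip_force: 0.5
t: 10.35
tool_pos: [0.5251, 0.1117, 0.0333]
tool_rot: [-2.574, -1.799, 0.002]
contact_force: [0.0, 0.4, 0.1]
opening: -0.0001
grip_force: 0.0
hr [(167.2, 95.0), (340.5, 17.5), (26.2, 57.0)]
t 10.4 p [0.5252 0.1117 0.0333] yaw -20.1 q6 0.42
[[[-0.003,0.001,-0.001],[-0.001,0.0,-0.071]],[[-0.009,-0.0,-0.001],[-0.001,0.0,-0.158]],[[-0.014,-0.001,-0.001],[-0.001,0.0,-0.246]],[[-0.019,-0.001,-0.001],[-0.002,0.0,-0.333]],[[-0.024,-0.0,-0.001],[-0.002,0.0,-0.42]]]
[[[-0.005,-0.002,0.0],[0.0,0.0,-0.088]],[[-0.011,-0.003,0.0],[0.0,0.0,-0.175]],[[-0.016,-0.003,0.0],[0.0,0.0,-0.262]],[[-0.021,-0.003,0.0],[0.0,0.0,-0.349]],[[-0.026,-0.003,0.0],[0.0,0.0,-0.437]]]
[[[-0.006,-0.001,0.0],[0.0,0.0,-0.087]],[[-0.008,-0.002,0.0],[0.0,0.0,-0.122]],[[-0.008,-0.002,0.0],[0.0,0.0,-0.122]]]
```

```bash
python3 -m jog '[[[-0.003,0,-0.001],[0,0,-0.071]],[[-0.009,0,-0.001],[0,0,-0.158]],[[-0.014,-0.001,-0.001],[0,0,-0.246]],[[-0.019,-0.001,-0.001],[0,0,-0.333]],[[-0.024,0,-0.001],[-0.002,0,-0.42]]]'
python3 -m jog '[[[-0.005,-0.002,0],[0,0,-0.088]],[[-0.011,-0.003,0],[0,0,-0.175]],[[-0.016,-0.003,0],[0,0,-0.262]],[[-0.021,-0.003,0],[0,0,-0.349]],[[-0.026,-0.003,0],[0,0,-0.437]]]'
python3 -m jog '[[[-0.006,-0.001,0],[0,0,-0.087]],[[-0.008,-0.002,0],[0,0,-0.122]],[[-0.008,-0.002,0],[0,0,-0.122]],[[-0.008,-0.002,0],[0,0,-0.122]]]'
python3 -m jog '[[[0.012,0,0],[0,0,0]],[[0.012,0,-0.03],[0,0,0]],[[0.012,0,-0.075],[0,0,0]],[[0.012,0,-0.1],[0,0,0]],[[0.012,0,-0.1],[0,0,0]]]'
python3 -m jog '[[[0,0,0],[0,0,0]],[[0,0,0],[0,0,0]],[[0,0,0],[0,0,0]]]'
cat > look.py <<'E'
from plan import *
from station import optics
import sys
o=ctrl.get_obs();i=optics.get_image('wrist');t=optics.get_image('top');cv2.imwrite(sys.argv[1],i['image'])
for n,im,ob in(('w',i,o),('t',t,None)):
    print(n,'hr',peaks(*angs(im,C,.0405,.05,.074,ob),100),'min',peaks(*angs(im,C,.0505,.078,.095,ob),110),'ticks',peaks(*angs(im,C,.028,.115,.13,ob),110))
plan([])
E
python3 look.py pics/w6.png
```

```text
t: 10.9
tool_pos: [0.5168, 0.0894, 0.034]
tool_rot: [-2.138, -2.301, 0.0]
contact_force: [-1.7, -0.3, 0.9]
opening: -0.0001
grip_force: 0.5
t: 11.4
tool_pos: [0.5158, 0.0631, 0.034]
tool_rot: [-1.588, -2.71, -0.0]
contact_force: [-0.2, 0.4, 0.5]
opening: 0.0002
grip_force: 0.4
t: 11.8
tool_pos: [0.5181, 0.0551, 0.0341]
tool_rot: [1.425, 2.799, -0.0]
contact_force: [-0.0, 0.8, -0.4]
opening: -0.0004
grip_force: 0.0
t: 12.3
tool_pos: [0.5138, 0.0655, 0.1394]
tool_rot: [1.42, 2.793, 0.007]
contact_force: [1.3, -0.4, 0.3]
opening: 0.0001
grip_force: 0.0
t: 12.6
tool_pos: [0.5096, 0.065, 0.1321]
tool_rot: [-1.423, -2.798, 0.002]
contact_force: [-0.5, -0.2, 0.2]
opening: -0.0
grip_force: 0.0
w hr [(267.8, 118.0), (340.8, 9.0)] min [(284.5, 124.5)] ticks [(10.0, 2.5), (39.8, 2.0), (69.5, 3.5), (99.8, 2.0), (130.2, 2.0), (160.5, 3.5), (191.2, 2.0), (221.2, 3.0), (260.8, 28.0), (299.8, 40.0), (335.5, 19.5)]
t hr [(39.5, 4.5), (128.8, 18.0), (185.8, 73.0), (342.0, 5.5)] min [(90.0, 79.5), (200.8, 18.0), (250.2, 3.0), (341.8, 4.0)] ticks [(70.5, 0.5), (136.2, 11.0), (160.2, 1.0), (220.2, 2.0), (250.2, 3.0), (338.0, 0.5), (343.2, 2.0)]
t 12.7 p [0.5101 0.0648 0.1326] yaw 36.1 q6 -0.65
```

View pics/w6.png

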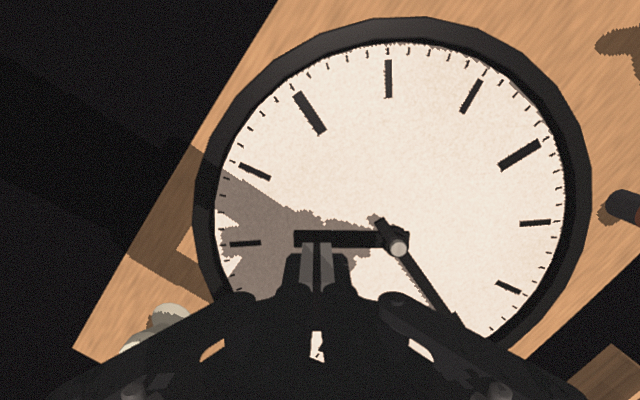

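```bash
python3 -m jog '[[[-0.01,0,-0.03],[0,0,0]],[[-0.03,0,-0.06],[0,0,0]],[[-0.05,0.02,-0.08],[0,0,0]],[[-0.06,0.02,-0.09],[0,0,0]],[[-0.06,0.02,-0.09],[0,0,0]]]' >/dev/null
python3 -m jog '[[[0,0,0],[0,0,0]],[[0,0,0],[0,0,0]],[[0,0,0],[0,0,0]],[[0,0,0],[0,0,0]]]'
python3 look.py pics/w7.png
```

```text
t: 13.6
tool_pos: [0.5617, 0.0284, 0.2232]
tool_rot: [-1.423, -2.8, 0.001]
contact_force: [-0.1, 0.5, -0.6]
opening: 0.0001
grip_force: 0.0
w hr [(216.8, 12.0), (341.5, 8.5)] min [(337.2, 1.0), (341.5, 6.5)] ticks [(10.2, 2.0), (39.8, 2.0), (70.0, 3.5), (100.0, 1.5), (130.2, 2.0), (160.8, 3.0), (191.2, 2.0), (221.2, 2.0), (251.2, 4.0), (281.2, 3.0), (290.0, 11.5), (310.8, 2.0), (337.2, 3.0), (342.2, 5.0)]
t hr [(43.0, 15.5), (125.2, 10.0), (218.0, 0.5), (318.0, 102.5)] min [(150.5, 19.5), (164.0, 2.5), (169.0, 6.5), (212.2, 9.0), (267.8, 8.0), (338.8, 103.0)] ticks [(17.2, 5.0), (34.0, 3.5), (155.2, 27.0), (188.8, 1.0), (210.5, 36.5), (314.8, 9.0)]
t 13.7 p [0.5621 0.0283 0.2237] yaw 36.1 q6 -0.71
```

View pics/w7.png

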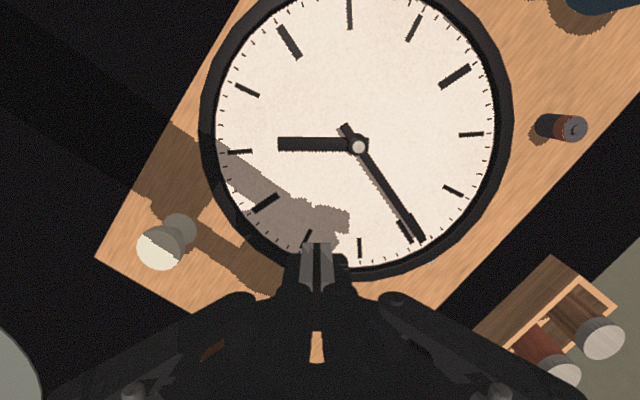

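```bash
cat > look2.py <<'E'
from plan import *
from station import optics
from scipy.optimize import least_squares
import sys
o=ctrl.get_obs();i=optics.get_image('wrist');cv2.imwrite(sys.argv[1],i['image'])
c=C.copy()
for _ in range(4): # recentre on the hour bars, as this view sees them
    tk=[a for a,w in peaks(*angs(i,c,.028,.115,.13,o),110) if w<=4.5 and abs((a-10.5+15)%30-15)<2]
    e=np.radians([((a-10.5+15)%30-15) for a in tk]);t=np.radians(tk)
    s=np.linalg.lstsq(np.c_[-np.sin(t)/.122,np.cos(t)/.122,np.ones(len(t))],e,rcond=None)[0];c=c+s[:2]
print('c',c,'n',len(tk),'twelve',340.5+np.degrees(s[2]),'spindle px',proj(i,[[*c,.058]],o).round(1))
print('hr',peaks(*angs(i,c,.043,.045,.074,o),100),'min',peaks(*angs(i,c,.053,.078,.098,o),110), peaks(*angs(i,c,.053,.035,.07,o),110))
plan([])
E
python3 look2.py pics/w8.png
```

```text
c [0.57693809 0.07399634] n 11 twelve 340.59875692687814 spindle px [[357.9 146.7]]
hr [(215.0, 12.5), (342.0, 8.5)] min [(337.2, 2.0), (342.0, 6.5)] [(213.5, 13.5), (341.2, 10.0)]
t 13.75 p [0.5622 0.0283 0.2239] yaw 36.1 q6 -0.71
```

```bash
sed -i 's/round(3);v/round(4);v/' plan.py
python3 - <<'E'
from plan import *
a=np.array([*ctrl.get_obs()['tool_pos'],36.1+360]);b=np.array(pose(215,.058,-1,.12,.028))
P=lambda z:pose(215,.058,-1,z,.028)
plan([(a+(b-a)*k/4).tolist() for k in (1,2,3,4,4)]+[P(.09),P(.06),P(.045),P(.035),P(.035)])
E
```

```text
t 13.75 p [0.5622 0.0283 0.2239] yaw 36.1 q6 -0.71
[[[0.0148,-0.0048,0.026],[-0.0,0.0,0.005]],[[0.0295,-0.0096,0.052],[-0.0,0.0,0.01]],[[0.0443,-0.0144,0.0779],[-0.0,0.0,0.015]],[[0.0591,-0.0192,0.1039],[-0.0,0.0,0.019]],[[0.0591,-0.0192,0.1039],[-0.0,0.0,0.019]]]
[[[-0.0,0.0,0.03],[-0.0,0.0,0.0]],[[-0.0,0.0,0.06],[-0.0,0.0,0.0]],[[-0.0,0.0,0.075],[-0.0,0.0,0.0]],[[-0.0,0.0,0.085],[-0.0,0.0,0.0]],[[-0.0,0.0,0.085],[-0.0,0.0,0.0]]]
```

```bash
python3 -m jog '[[[0.015,-0.005,0.026],[0,0,0.005]],[[0.0295,-0.01,0.052],[0,0,0.01]],[[0.044,-0.0145,0.078],[0,0,0.015]],[[0.059,-0.019,0.104],[0,0,0.019]],[[0.059,-0.019,0.104],[0,0,0.019]]]'>/dev/null
python3 -m jog '[[[0,0,0],[0,0,0]],[[0,0,0],[0,0,0]],[[0,0,0],[0,0,0]]]' >/dev/null
python3 -m jog '[[[0,0,0.03],[0,0,0]],[[0,0,0.06],[0,0,0]],[[0,0,0.075],[0,0,0]],[[0,0,0.085],[0,0,0]],[[0,0,0.085],[0,0,0]]]'
python3 -m jog '[[[0,0,0],[0,0,0]],[[0,0,0],[0,0,0]],[[0,0,0],[0,0,0]]]'
python3 - <<'E'
from plan import *
f=lambda t,o=.018:pose(t,.058,-1,.0345,o)
plan([f(215.,.024),f(215.5,.02),f(216.5),f(218.),f(219.5),f(220.5),f(221.2),f(221.5),f(221.5),f(221.5)],per=10)
E
```

```text
t: 15.05
tool_pos: [0.5121, 0.0644, 0.0344]
tool_rot: [-1.45, -2.786, 0.001]
contact_force: [-0.1, -0.8, -0.6]
opening: 0.0002
grip_force: 0.0
t: 15.35
tool_pos: [0.5135, 0.0645, 0.0364]
tool_rot: [1.449, 2.785, 0.002]
contact_force: [0.6, -1.0, 0.1]
opening: 0.0
grip_force: 0.0
t 15.35 p [0.5135 0.0645 0.0364] yaw 35.0 q6 -0.63
[[[-0.003,-0.0012,0.0019],[0.002,0.002,0.0]],[[-0.0075,-0.0014,0.0019],[0.002,0.002,-0.009]],[[-0.0105,-0.0016,0.002],[0.002,0.002,-0.026]],[[-0.012,-0.002,0.002],[0.002,0.002,-0.052]],[[-0.0136,-0.0024,0.002],[0.002,0.002,-0.078]],[[-0.0146,-0.0026,0.002],[0.002,0.002,-0.096]],[[-0.0153,-0.0028,0.002],[0.002,0.002,-0.108]],[[-0.0157,-0.0029,0.002],[0.002,0.002,-0.113]],[[-0.0157,-0.0029,0.002],[0.002,0.002,-0.113]],[[-0.0157,-0.0029,0.002],[0.002,0.002,-0.113]]]
```

```bash
python3 -m jog '[[[-0.003,-0.0012,0.001],[0,0,0]],[[-0.0075,-0.0014,0.001],[0,0,-0.009]],[[-0.0105,-0.0016,0.001],[0,0,-0.026]],[[-0.012,-0.002,0.001],[0,0,-0.052]],[[-0.0136,-0.0024,0.001],[0,0,-0.078]]]'
python3 -m jog '[[[-0.001,-0.0002,0],[0,0,-0.018]],[[-0.0017,-0.0004,0],[0,0,-0.03]],[[-0.002,-0.0004,0],[0,0,-0.035]],[[-0.002,-0.0004,0],[0,0,-0.035]],[[-0.002,-0.0004,0],[0,0,-0.035]]]'
python3 - <<'E'
from plan import *
o=ctrl.get_obs();d=np.array(o['tool_pos'][:2])-C
for t in np.arange(219,223,.5):
  u=np.radians(t);print(t,(d@[np.sin(u),-np.cos(u)]).round(4))
plan([])
E
```

```text
t: 15.85
tool_pos: [0.5183, 0.0519, 0.0341]
tool_rot: [1.338, 2.842, 0.0]
contact_force: [0.3, 0.4, 0.0]
opening: 0.0004
grip_force: 0.4
t: 16.35
tool_pos: [0.5192, 0.0502, 0.034]
tool_rot: [1.291, 2.864, -0.0]
contact_force: [-0.7, 0.4, 1.1]
opening: 0.0002
grip_force: 0.2
219.0 0.0162
219.5 0.0167
220.0 0.0172
220.5 0.0177
221.0 0.0182
221.5 0.0188
222.0 0.0193
222.5 0.0198
t 16.35 p [0.5192 0.0502 0.034 ] yaw 41.5 q6 -0.77
```

```bash
python3 -m jog '[[[0.01,0,0],[0,0,0]],[[0.01,0,-0.04],[0,0,0]],[[0.01,0,-0.085],[0,0,0]],[[-0.015,0.01,-0.12],[0,0,0]],[[-0.04,0.02,-0.15],[0,0,0]]]' >/dev/null
python3 -m jog '[[[-0.01,0,-0.03],[0,0,0]],[[-0.01,0,-0.04],[0,0,0]],[[-0.01,0,-0.04],[0,0,0]],[[-0.01,0,-0.04],[0,0,0]],[[-0.01,0,-0.04],[0,0,0]]]'
python3 look2.py pics/w9.png
```

```text
t: 17.35
tool_pos: [0.5656, 0.0267, 0.2214]
tool_rot: [-1.288, -2.861, 0.002]
contact_force: [-0.0, -0.5, -0.6]
opening: 0.0002
grip_force: 0.0
c [0.5767184  0.07425735] n 11 twelve 340.5784901054224 spindle px [[359.6 147.5]]
hr [(219.5, 12.5), (341.8, 9.0)] min [(336.8, 2.0), (342.0, 6.5)] [(218.0, 13.5), (341.0, 10.5)]
t 17.4 p [0.5658 0.0266 0.2216] yaw 41.5 q6 -0.81
```

```bash
cat > look3.py <<'E'
from look2 import *
def line(z,th,r0,r1,w):
    t=np.radians(th);u=np.array([np.cos(t),np.sin(t)]);n=np.array([-u[1],u[0]])
    s=np.linspace(r0,r1,40);v=np.linspace(-w,w,161)
    P=np.array([[*(c+a*u+b*n),z] for a in s for b in v]);p=proj(i,P,o).astype(np.float32)
    g=cv2.remap(cv2.cvtColor(i['image'],cv2.COLOR_BGR2GRAY),p[:,0],p[:,1],cv2.INTER_LINEAR).reshape(40,161)
    m=[v[row<70].mean() for row in g];wd=np.mean([(row<70).sum() for row in g])*(v[1]-v[0])
    k=np.polyfit(s,m,1);print('z',z,'angle by slope',th+np.degrees(k[0]),'offset mm at axis',k[1]*1e3,'angle by tip',th+np.degrees(np.polyval(k,r1)/r1),'width',wd*1e3)
line(.043,219.5,.025,.074,.012);line(.053,341.5,.04,.098,.008)
g=cv2.cvtColor(i['image'],cv2.COLOR_BGR2GRAY)[130:165,340:380];y,x=np.where(g>100);
E
python3 look3.py pics/w10.png; python3 -c "
import cv2;a=cv2.imread('pics/w10.png');cv2.imwrite('pics/w10c.png',cv2.resize(a[100:250,260:440],None,fx=4,fy=4,interpolation=0)[:600])"
```

```text
c [0.57673421 0.07396062] n 11 twelve 340.53276944355684 spindle px [[359.3 147.5]]
hr [(219.2, 12.0), (342.0, 8.5)] min [(337.0, 2.5), (342.0, 6.5)] [(218.0, 13.5), (341.0, 10.5)]
t 17.45 p [0.566  0.0265 0.222 ] yaw 41.5 q6 -0.81
z 0.043 angle by slope 219.72298724542952 offset mm at axis -0.5582721503235434 angle by tip 219.29073538011556 width 12.648750000000069
z 0.053 angle by slope 341.4025537615651 offset mm at axis 0.6343856832812197 angle by tip 341.77344786600935 width 8.19999999999995
```

View pics/w10c.png

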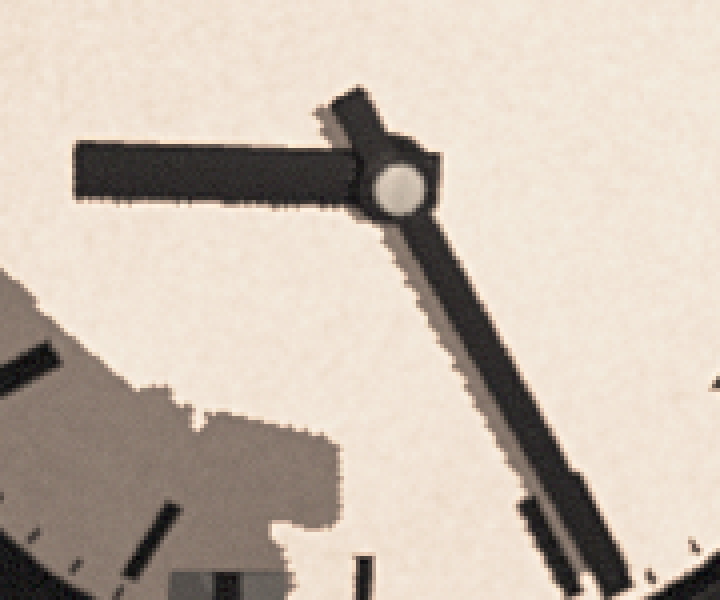

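Crop: the spindle is at the clock's centre, the hour hand runs left to (75,170) and the minute hand lower-right to (620,585), just past the double bar's middle. The hour hand measures 219.7° against 220.55°, and the minute hand 341.4° against 340.55°. Each is under 1° short, so one small nudge each.

Run:
```python
from plan import *
a=np.array([*ctrl.get_obs()['tool_pos'],41.5+360]);b=np.array(pose(221.7,.058,-1,.12,.026))
P=lambda z:pose(221.7,.058,-1,z,.026);Q=lambda o:pose(221.7,.058,-1,.034,o)
plan([(a+(b-a)*k/4).tolist() for k in (1,2,3,4,4)]+[P(.09),P(.06),P(.045),P(.035),P(.035)]+[Q(.023),Q(.021),Q(.0195),Q(.0185),Q(.018)])
```

```text
t 17.45 p [0.566  0.0265 0.222 ] yaw 41.5 q6 -0.81
[[[0.0139,-0.0047,0.0255],[-0.002,-0.002,-0.001]],[[0.0278,-0.0093,0.0511],[-0.002,-0.002,-0.002]],[[0.0417,-0.014,0.0766],[-0.002,-0.002,-0.002]],[[0.0557,-0.0186,0.1021],[-0.002,-0.002,-0.003]],[[0.0557,-0.0186,0.1021],[-0.002,-0.002,-0.003]]]
[[[-0.0,-0.0,0.03],[-0.0,-0.0,-0.0]],[[-0.0001,-0.0,0.06],[-0.0,-0.0,-0.0]],[[-0.0001,-0.0,0.075],[-0.0,-0.0,-0.0]],[[-0.0001,-0.0,0.085],[-0.0,-0.0,-0.0]],[[-0.0001,-0.0,0.085],[-0.0,-0.0,-0.0]]]
[[[-0.003,0.0,0.001],[-0.0,-0.0,-0.0]],[[-0.005,0.0,0.001],[-0.0,-0.0,-0.0]],[[-0.0065,0.0,0.001],[-0.0,-0.0,-0.0]],[[-0.0075,0.0,0.001],[-0.0,-0.0,-0.0]],[[-0.008,0.0,0.001],[-0.0,-0.0,-0.0]]]
```

```bash
python3 -m jog '[[[0.014,-0.0045,0.0255],[0,0,0]],[[0.028,-0.009,0.051],[0,0,0]],[[0.042,-0.014,0.077],[0,0,0]],[[0.0557,-0.0186,0.102],[0,0,-0.003]],[[0.0557,-0.0186,0.102],[0,0,-0.003]]]'>/dev/null
python3 -m jog '[[[0,0,0],[0,0,0]],[[0,0,0],[0,0,0]],[[0,0,0],[0,0,0]]]' >/dev/null
python3 -m jog '[[[0,0,0.03],[0,0,0]],[[0,0,0.06],[0,0,0]],[[0,0,0.075],[0,0,0]],[[0,0,0.085],[0,0,0]],[[0,0,0.085],[0,0,0]]]' >/dev/null
python3 -m jog '[[[0,0,0],[0,0,0]],[[0,0,0],[0,0,0]],[[0,0,0],[0,0,0]]]'
python3 - <<'E'
from plan import *
Q=lambda o:pose(221.7,.058,-1,.034,o)
plan([Q(.023),Q(.021),Q(.0195),Q(.0185),Q(.018)])
E
```

```text
t: 19.05
tool_pos: [0.5175, 0.0554, 0.0384]
tool_rot: [1.285, 2.864, 0.001]
contact_force: [0.4, -0.1, -0.4]
opening: -0.0001
grip_force: 0.0
t 19.05 p [0.5175 0.0554 0.0384] yaw 41.7 q6 -0.76
[[[-0.0009,-0.0017,0.0044],[0.002,0.002,-0.001]],[[-0.0029,-0.0017,0.0044],[0.002,0.002,-0.001]],[[-0.0044,-0.0017,0.0045],[0.002,0.002,-0.001]],[[-0.0054,-0.0017,0.0045],[0.002,0.002,-0.001]],[[-0.0059,-0.0017,0.0045],[0.002,0.002,-0.001]]]
```

```bash
python3 -m jog '[[[0,-0.0015,0.003],[0,0,0]],[[0,-0.0015,0.003],[0,0,0]],[[0,-0.0015,0.003],[0,0,0]],[[0,-0.0015,0.003],[0,0,0]]]'
python3 - <<'E'
from plan import *
Q=lambda o:pose(221.7,.058,-1,.034,o)
plan([Q(.023),Q(.021),Q(.0195),Q(.0185),Q(.018)])
E
```

```text
t: 19.45
tool_pos: [0.5154, 0.0544, 0.0341]
tool_rot: [1.286, 2.866, -0.0]
contact_force: [0.2, -0.6, -0.4]
opening: 0.0001
grip_force: 0.0
t 19.45 p [0.5154 0.0544 0.0341] yaw 41.7 q6 -0.77
[[[-0.0016,0.0006,0.0001],[0.0,0.0,-0.001]],[[-0.0036,0.0006,0.0001],[0.0,0.0,-0.001]],[[-0.0051,0.0006,0.0001],[0.0,0.0,-0.001]],[[-0.0061,0.0006,0.0001],[0.0,0.0,-0.001]],[[-0.0066,0.0006,0.0001],[0.0,0.0,-0.001]]]
```

```bash
python3 -m jog '[[[-0.0016,0,0],[0,0,0]],[[-0.0036,0,0],[0,0,0]],[[-0.005,0,0],[0,0,0]],[[-0.0058,0,0],[0,0,0]],[[-0.0062,0,0],[0,0,0]]]'
python3 -m jog '[[[0,0,0],[0,0,0]],[[0,0,0],[0,0,0]],[[0,0,0],[0,0,0]]]'
python3 - <<'E'
from plan import *
plan([pose(221.7,.058,-1,.034,.018)])
E
```

```text
t: 19.95
tool_pos: [0.5195, 0.0498, 0.0341]
tool_rot: [-1.287, -2.866, -0.0]
contact_force: [-0.7, 0.7, 1.0]
opening: 0.0001
grip_force: 0.4
t: 20.25
tool_pos: [0.5195, 0.0497, 0.0341]
tool_rot: [1.286, 2.866, -0.0]
contact_force: [-0.4, -0.3, 0.0]
opening: -0.0
grip_force: 0.2
t 20.25 p [0.5195 0.0497 0.0341] yaw 41.7 q6 -0.77
[[[-0.0004,0.0006,0.0001],[-0.0,0.0,-0.001]]]
```

```bash
python3 -m jog '[[[-0.0004,0,0],[0,0,0]],[[-0.0004,0,0],[0,0,0]],[[0.01,0,0],[0,0,0]],[[0.01,0,-0.045],[0,0,0]],[[0.01,0,-0.09],[0,0,0]]]' >/dev/null
python3 -m jog '[[[-0.025,0.01,-0.035],[0,0,0]],[[-0.05,0.02,-0.065],[0,0,0]],[[-0.06,0.02,-0.1],[0,0,0]],[[-0.06,0.02,-0.1],[0,0,0]],[[-0.06,0.02,-0.1],[0,0,0]]]' >/dev/null
python3 -m jog '[[[0,0,0],[0,0,0]],[[0,0,0],[0,0,0]]]'
python3 look3.py pics/w11.png
python3 - <<'E'
from plan import *
a=np.array([*ctrl.get_obs()['tool_pos'],41.7]);b=np.array(pose(341.35-360,.105,1,.13,.026))
plan([(a+(b-a)*k/9).tolist() for k in (1,2,3,4,5,6,7,8,9,9)])
E
```

```text
t: 21.45
tool_pos: [0.5663, 0.0262, 0.222]
tool_rot: [-1.285, -2.864, 0.002]
contact_force: [0.2, -0.8, -0.1]
opening: -0.0003
grip_force: 0.0
c [0.57670227 0.07381838] n 11 twelve 340.52239411784427 spindle px [[359.  146.9]]
hr [(220.0, 12.5), (342.0, 8.5)] min [(337.0, 2.5), (342.2, 6.0)] [(218.5, 13.5), (341.5, 10.5)]
t 21.5 p [0.5664 0.0262 0.2222] yaw 41.7 q6 -0.81
z 0.043 angle by slope 220.66210043589314 offset mm at axis -0.7602327028372313 angle by tip 220.07347712075264 width 12.67500000000007
z 0.053 angle by slope 341.33372148014513 offset mm at axis 0.8355515631503162 angle by tip 341.8222273794724 width 8.29749999999995
t 21.5 p [0.5664 0.0262 0.2222] yaw 41.7 q6 -0.81
[[[-0.0053,0.0127,0.0102],[-0.002,-0.002,0.117]],[[-0.0107,0.0253,0.0204],[-0.002,-0.002,0.234]],[[-0.016,0.038,0.0306],[-0.002,-0.002,0.351]],[[-0.0214,0.0507,0.0408],[-0.002,-0.001,0.468]],[[-0.0267,0.0633,0.051],[-0.003,-0.001,0.585]]]
[[[0.0025,0.0135,0.0103],[0.0,-0.0,0.117]],[[0.0051,0.027,0.0205],[0.0,-0.0,0.234]],[[0.0076,0.0405,0.0308],[0.0,-0.0,0.351]],[[0.0101,0.054,0.041],[0.0,-0.0,0.468]],[[0.0101,0.054,0.041],[0.0,-0.0,0.468]]]
```

The hour hand is now at 220.1–220.7° against a target of 220.55°. Next is the minute hand nudge.

```bash
python3 -m jog '[[[-0.005,0.013,0.01],[0,0,0.117]],[[-0.011,0.025,0.02],[0,0,0.234]],[[-0.016,0.038,0.03],[0,0,0.351]],[[-0.021,0.051,0.04],[0,0,0.468]],[[-0.027,0.063,0.051],[0,0,0.585]]]' >/dev/null
python3 -m jog '[[[0.0025,0.0135,0.01],[0,0,0.117]],[[0.005,0.027,0.02],[0,0,0.234]],[[0.0076,0.04,0.03],[0,0,0.351]],[[0.01,0.054,0.041],[0,0,0.468]],[[0.01,0.054,0.041],[0,0,0.468]]]' >/dev/null
python3 -m jog '[[[0,0,0],[0,0,0]],[[0,0,0],[0,0,0]],[[0,0,0],[0,0,0]]]'
python3 - <<'E'
from plan import *
P=lambda z:pose(341.2-360,.105,1,z,.026)
plan([P(.1),P(.07),P(.055),P(.047),P(.047)])
E
```

```text
t: 22.8
tool_pos: [0.6846, 0.0648, 0.133]
tool_rot: [2.551, 1.832, 0.001]
contact_force: [0.6, -1.3, 0.9]
opening: -0.0002
grip_force: 0.0
t 22.8 p [0.6846 0.0648 0.133 ] yaw -18.6 q6 0.31
[[[0.0005,-0.0016,0.033],[0.001,-0.0,0.003]],[[0.0004,-0.0017,0.063],[0.001,-0.0,0.003]],[[0.0004,-0.0017,0.078],[0.001,-0.0,0.003]],[[0.0004,-0.0017,0.086],[0.001,-0.0,0.003]],[[0.0004,-0.0017,0.086],[0.001,-0.0,0.003]]]
```

```bash
python3 -m jog '[[[0.0005,-0.0015,0.033],[0,0,0]],[[0.0005,-0.0015,0.06],[0,0,0]],[[0.0005,-0.0015,0.075],[0,0,0]],[[0.0005,-0.0015,0.084],[0,0,0]],[[0.0005,-0.0015,0.084],[0,0,0]]]' >/dev/null
python3 -m jog '[[[0,0,0],[0,0,0]],[[0,0,0],[0,0,0]],[[0,0,0],[0,0,0]],[[0,0,0],[0,0,0]]]'
python3 - <<'E'
from plan import *
Q=lambda o:pose(341.2-360,.105,1,.046,o)
plan([Q(.021),Q(.0185),Q(.017),Q(.016),Q(.0155)])
E
```

```text
t: 23.7
tool_pos: [0.6841, 0.0659, 0.0492]
tool_rot: [2.551, 1.831, 0.002]
contact_force: [0.1, 0.5, -0.8]
opening: 0.0001
grip_force: 0.0
t 23.7 p [0.6841 0.0659 0.0492] yaw -18.7 q6 0.31
[[[-0.0054,-0.0007,0.0032],[0.002,-0.0,0.002]],[[-0.0079,-0.0007,0.0032],[0.002,-0.0,0.002]],[[-0.0094,-0.0008,0.0032],[0.002,-0.0,0.002]],[[-0.0104,-0.0008,0.0032],[0.002,-0.0,0.002]],[[-0.0109,-0.0008,0.0032],[0.002,-0.0,0.002]]]
```

```bash
python3 -m jog '[[[-0.002,0,0.0025],[0,0,0]],[[-0.004,0,0.0025],[0,0,0]],[[-0.006,0,0.0025],[0,0,0]],[[-0.006,0,0.0025],[0,0,0]],[[-0.006,0,0.0025],[0,0,0]]]'
python3 - <<'E'
from plan import *
Q=lambda o:pose(341.2-360,.105,1,.046,o)
plan([Q(.0155)])
E
```

```text
t: 24.2
tool_pos: [0.6816, 0.0601, 0.0457]
tool_rot: [2.552, 1.831, 0.0]
contact_force: [0.8, 0.2, -0.9]
opening: -0.0001
grip_force: 0.0
t 24.2 p [0.6816 0.0601 0.0457] yaw -18.7 q6 0.31
[[[-0.0046,-0.0002,-0.0003],[0.0,0.0,0.002]]]
```

```bash
python3 -m jog '[[[-0.002,0,0],[0,0,0]],[[-0.0035,0,0],[0,0,0]],[[-0.0042,0,0],[0,0,0]],[[-0.0046,0,0],[0,0,0]],[[-0.0046,0,0],[0,0,0]]]'
python3 -m jog '[[[0,0,0],[0,0,0]],[[0.012,0,0],[0,0,0]],[[0.012,0,-0.04],[0,0,0]],[[0.012,-0.01,-0.085],[0,0,0]],[[0,-0.03,-0.12],[0,0,0]]]'
python3 -m jog '[[[-0.02,-0.02,-0.03],[0,0,0]],[[-0.04,-0.04,-0.05],[0,0,0]],[[-0.06,-0.06,-0.06],[0,0,0]],[[-0.06,-0.06,-0.06],[0,0,0]],[[-0.06,-0.06,-0.06],[0,0,0]]]' >/dev/null
python3 -m jog '[[[0,0,0],[0,0,0]],[[0,0,0],[0,0,0]],[[0,0,0],[0,0,0]]]'
python3 look3.py pics/w12.png
```

```text
t: 24.7
tool_pos: [0.6801, 0.0558, 0.0457]
tool_rot: [2.552, 1.831, 0.0]
contact_force: [0.3, -0.3, 0.3]
opening: 0.0002
grip_force: 0.1
t: 25.2
tool_pos: [0.6531, 0.0669, 0.1686]
tool_rot: [2.55, 1.832, 0.005]
contact_force: [0.2, 0.4, 0.8]
opening: 0.0001
grip_force: 0.0
t: 26.0
tool_pos: [0.5757, 0.0282, 0.2247]
tool_rot: [-2.552, -1.832, 0.002]
contact_force: [0.4, 0.3, 0.3]
opening: -0.0
grip_force: 0.0
c [0.57671421 0.07377946] n 10 twelve 340.49479173968115 spindle px [[301.6 130. ]]
hr [(220.8, 13.0), (340.5, 8.5)] min [(251.0, 4.5), (341.5, 6.5)] [(220.8, 14.0), (341.5, 9.5)]
t 26.05 p [0.5757 0.0282 0.2248] yaw -18.7 q6 0.25
z 0.043 angle by slope 220.53055400333758 offset mm at axis -0.027834743653557755 angle by tip 220.50900247178114 width 12.645000000000069
z 0.053 angle by slope 341.51102305261867 offset mm at axis 0.1679751892346511 angle by tip 341.60922988329276 width 8.957499999999946
```

View pics/w12.png

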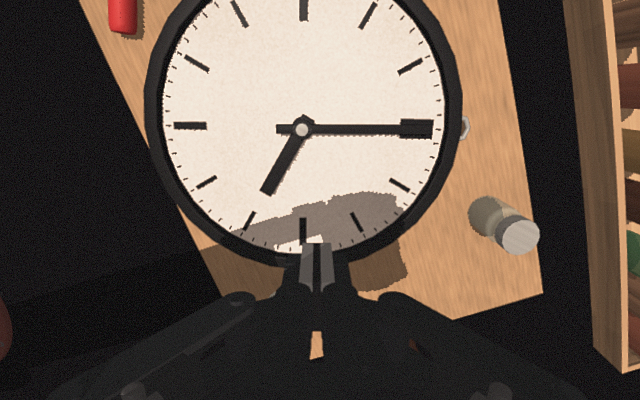

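The hands read four o'clock: hour tip at (268,192), minute tip at (432,128) over the double bar at (416,129). That bar contaminates the minute reading, so I'll re-read over shorter radii.

```bash
cat > look4.py <<'E'
from look3 import *
print('--');line(.053,341,.02,.072,.008);line(.053,161,.01,.022,.008)
E
python3 look4.py pics/w13.png | sed -n '/--/,$p'
```

```text
--
z 0.053 angle by slope 341.48151835338916 offset mm at axis 0.5171622889305818 angle by tip 341.8930630267092 width 8.14249999999995
z 0.053 angle by slope 153.14528239099397 offset mm at axis 1.9564530522060852 angle by tip 158.24057796858017 width 8.434999999999947
```

The minute hand is still about 1° short, so one more nudge.

Run:
```python
from plan import *
a=np.array([*ctrl.get_obs()['tool_pos'],-18.7]);b=np.array(pose(340.2-360,.105,1,.12,.027))
P=lambda z:pose(340.2-360,.105,1,z,.027)
plan([(a+(b-a)*k/4).tolist() for k in (1,2,3,4,4)]+[P(.09),P(.065),P(.052),P(.046),P(.046)])
```

```text
t 26.1 p [0.5757 0.0281 0.225 ] yaw -18.7 q6 0.25
[[[0.0173,0.0226,0.0262],[-0.001,0.0,0.005]],[[0.0347,0.0452,0.0524],[-0.001,0.0,0.01]],[[0.052,0.0678,0.0787],[-0.001,0.0,0.015]],[[0.0693,0.0904,0.1049],[-0.001,0.0,0.02]],[[0.0693,0.0904,0.1049],[-0.001,0.0,0.02]]]
[[[0.0,-0.0,0.03],[0.0,0.0,-0.0]],[[0.0,-0.0,0.055],[0.0,0.0,-0.0]],[[0.0,-0.0,0.068],[0.0,0.0,-0.0]],[[0.0,-0.0,0.074],[0.0,0.0,-0.0]],[[0.0,-0.0,0.074],[0.0,0.0,-0.0]]]
```

```bash
python3 -m jog '[[[0.0175,0.0225,0.026],[0,0,0.005]],[[0.035,0.045,0.052],[0,0,0.01]],[[0.052,0.068,0.078],[0,0,0.015]],[[0.07,0.0904,0.105],[0,0,0.02]],[[0.07,0.0904,0.105],[0,0,0.02]]]' >/dev/null
python3 -m jog '[[[0,0,0],[0,0,0]],[[0,0,0],[0,0,0]],[[0,0,0],[0,0,0]]]'
python3 -m jog '[[[0,0,0.03],[0,0,0]],[[0,0,0.055],[0,0,0]],[[0,0,0.068],[0,0,0]],[[0,0,0.073],[0,0,0]],[[0,0,0.073],[0,0,0]]]' >/dev/null
python3 -m jog '[[[-0.002,0,0.001],[0,0,0]],[[-0.004,0,0.001],[0,0,0]],[[-0.005,0,0.001],[0,0,0]],[[-0.005,0,0.001],[0,0,0]],[[-0.005,0,0.001],[0,0,0]]]'
python3 - <<'E'
from plan import *
plan([pose(340.2-360,.105,1,.0455,.0155)])
E
```

```text
t: 26.9
tool_pos: [0.6843, 0.0649, 0.1233]
tool_rot: [2.569, 1.804, 0.005]
contact_force: [-0.2, 0.5, 0.1]
opening: 0.0003
grip_force: 0.0
t: 27.9
tool_pos: [0.6822, 0.0604, 0.047]
tool_rot: [2.57, 1.805, 0.001]
contact_force: [0.8, 0.6, 0.3]
opening: -0.0002
grip_force: 0.0
t 27.9 p [0.6822 0.0604 0.047 ] yaw -19.8 q6 0.33
[[[-0.0069,-0.0003,0.0015],[0.001,-0.0,-0.001]]]
```

```bash
python3 -m jog '[[[-0.002,0,0.001],[0,0,0]],[[-0.004,0,0.001],[0,0,0]],[[-0.0055,0,0.001],[0,0,0]],[[-0.0064,0,0.001],[0,0,0]],[[-0.0068,0,0.001],[0,0,0]]]'
python3 -m jog '[[[0,0,0],[0,0,0]],[[0,0,0],[0,0,0]]]'
python3 -m jog '[[[0.012,0,0],[0,0,0]],[[0.012,0,-0.04],[0,0,0]],[[0.012,-0.01,-0.085],[0,0,0]],[[-0.01,-0.04,-0.12],[0,0,0]],[[-0.03,-0.07,-0.15],[0,0,0]]]' >/dev/null
python3 -m jog '[[[-0.03,-0.02,-0.03],[0,0,0]],[[-0.03,-0.02,-0.03],[0,0,0]],[[-0.03,-0.02,-0.03],[0,0,0]],[[-0.03,-0.02,-0.03],[0,0,0]],[[-0.03,-0.02,-0.03],[0,0,0]]]'
python3 look4.py pics/w14.png
```

```text
t: 28.4
tool_pos: [0.6796, 0.0541, 0.0456]
tool_rot: [2.571, 1.806, 0.0]
contact_force: [0.6, 0.2, -0.9]
opening: 0.0002
grip_force: 0.2
t: 28.6
tool_pos: [0.6797, 0.054, 0.0457]
tool_rot: [2.57, 1.806, 0.0]
contact_force: [-0.2, -0.1, -1.0]
opening: -0.0004
grip_force: 0.0
t: 29.6
tool_pos: [0.5744, 0.0288, 0.2235]
tool_rot: [-2.568, -1.806, 0.004]
contact_force: [-0.3, -0.0, -0.3]
opening: -0.0
grip_force: 0.0
c [0.57677858 0.07429125] n 10 twelve 340.5903782620398 spindle px [[302.4 129.9]]
hr [(221.0, 12.5), (339.0, 8.5)] min [(251.2, 5.0), (340.0, 6.5)] [(221.2, 14.0), (340.0, 9.5)]
t 29.65 p [0.5744 0.0288 0.2235] yaw -19.8 q6 0.27
z 0.043 angle by slope 220.595364684743 offset mm at axis 0.28742284718765626 angle by tip 220.81790679392526 width 12.727500000000068
z 0.053 angle by slope 340.8490063448758 offset mm at axis -0.5621371822969904 angle by tip 340.52035238515134 width 8.794999999999947
--
z 0.053 angle by slope 340.2655283048346 offset mm at axis 0.03217166979362134 angle by tip 340.29112970621054 width 8.17499999999995
z 0.053 angle by slope 153.53952848712365 offset mm at axis 2.0208076038074627 angle by tip 158.8024260737651 width 8.487499999999947
```

```bash
python3 -m jog '[[[0,0,-0.02],[0,0,0]],[[0,0,-0.02],[0,0,0]],[[0,0,-0.02],[0,0,0]]]' && python3 -c "
from station import job;print(job.finish_job())"
```

```text
t: 29.95
tool_pos: [0.575, 0.0284, 0.2451]
tool_rot: [2.57, 1.806, -0.0]
contact_force: [-0.0, 0.1, 0.5]
opening: -0.0
grip_force: 0.0
the job is handed in; nothing more can be done
None
```

The clock is set to four o'clock and handed in at about 30 s: both hands measured within about 0.3° of their marks, contact forces stayed near 2 N, and the gripper finished clear, about 0.19 m above the hands.

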